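# Pack up the hanging foot of the dough sheeter

### The arm

A 6-joint arm with a two-finger parallel gripper is mounted at the origin on the work surface. World frame = base frame: x ahead of the robot, y to its left, z up, the work surface at z = 0. Lengths are in m, angles in rad, forces in N, time in s.
With the tool pointing down it reaches from about 0.35 to 0.975 m from the base axis. Payload 17.4 kg.
Tool frame: the origin (TCP) lies at the very end of the fingers, on their centre line; the grasp point (between the pads) lies 19 mm behind it; z points along the fingers, y is the line along which they close (so a half turn about z gives the same grasp; the last joint's range is limited). The gripper opens to 85 mm and grips with 20 to 120 N. Pads are 22 mm wide; open, the fingers measure 114 mm over their backs; the gripper's body (76 mm by 85 mm) begins 54 mm behind the grasp point. The pads swing forward as they close: fully open they stand 13 mm farther back than shut.
Start: joints at [-1.344, 0.116, 1.442, -0, 1.584, -0.038], TCP at [0.177, -0.651, 0.231] pointing down, gripper open.
Joint ranges: [-2.83, 2.83], [-0.83, 2.19], [0.07, 2.5], [-1.14, 4.28], [0.01, 3], [-2.97, 2.97]. Speed limits (rad/s): [1.89, 1.89, 2.22, 3.14, 3.14, 3.14].

### API

Orientations are given as a unit quaternion [w, x, y, z].
In Python, from rig import bot gives the robot as it stands.
- The arm moves only by the tool jog_arm, never from a script. Its argument "plan" is a list of rows, each an object with "travel": the shift along the tool's x, y, z scaled (see below), a list of three; "dr": the turn, a rotation vector about the tool's x, y, z scaled (see below), a list of three; "claw": the opening, from -1 (shut) to 1 (fully open). In form: [{"travel": [x, y, z], "dr": [rx, ry, rz], "claw": claw}, ...]. A call has exactly 10 rows; each row shifts and turns the commanded pose from where the row before left it, along the tool's axes as they then stand; what a row does not reach is not made up. The controller multiplies each number of a shift by 0.6 m and each number of a turn by 90 degrees. A row lasts 1/8 s, in which the tool goes at most 62.5 mm and 10.7 degrees, less where a joint would pass 70% of its speed; a pose out of reach is approached as far as the arm can. A call with a number of a shift or a turn outside -1 to 1 is refused whole. A call with a gripper value outside its range is refused whole. The fingers move at their own pace and stop on an object; "grip_force" is the grip in N (left out, the last holds). Time passes only in rows, so rows that do not move let the fingers close, or fill a call up. It gives the time, the measured TCP pose, the force, the opening and the grip force at its end, in the units of the state.
- bot.state(): the state, without advancing time (a new reading comes with each control period).
- bot.get_image(name): name is "scene" or "top"; returns a dict with "pixels" (480x640x3 uint8, red, green, blue), "intrinsics" (3x3 intrinsics, pixels), "T" (4x4, takes a point from camera to world coordinates). Camera axes: x right, y up, looking along -z (the intrinsics and any distortion apply to the point x, -y, -z); pixel columns grow to the right and rows downward; lengths in m; the calibration is good to about 2 mm. A picture is of the moment at which its call begins. There is no depth.
- bot.finish_job(): hands the job in; it is judged then, once.
Trained networks look in a picture, given as the dict that the camera call returned (one of the last four; its "shot" number tells which), for a name from the list of things; names that differ only in an ending like _2 or _b are one class to them, and where a whole thing is asked for, a point or a joint stands for the part that bears it (a point fixed in the world has none). Each returns a list of dicts, best first, with "conf" (0 to 1); they miss things now and then, are a little off and sometimes report something else, mostly with a low value. They report only what shows in the picture. A call takes as long as a camera call.
- bot.look_for(picture, label): "xy" ([column, row] in pixels, amid what is visible of it).
The state is a dict: "t": time; "qpos": joint angles; "joint_vel": joint speeds; "joint_torque": joint torques, N m; "eef_pos": TCP position; "tcp_rot": TCP orientation; "contact_force": force on the tool from outside, world axes, zero at the start; "wrist_torque": the same for the moment, N m; "width": opening from 0.0 (shut) to 1.0 (fully open); "finger_force": force on a finger pad.
Only numpy, scipy, OpenCV 4.12 (cv2) and the standard library are available. Lean on these libraries where they do the work, as an engineer would, in place of code of your own. Each camera call takes 0.05 s, during which the arm holds its last target. There are 200 camera calls.

### The job

The dough sheeter's near foot hangs above the bench: slide flat packers in under it, lying one on another and in past its middle, until the gap left over is one the wedge can fill. Then push the wedge in on top of them, thin end first, until you feel it bind between packers and foot, and finish still gripping the wedge and pressing it home so that the pack stays tight while the level is checked. Leave the packers you do not need on the bench away from the foot, and do not disturb the other things.

Things in the scene. Friction and masses are not known exactly. Their poses are not given: they have to be found in the camera images.
- foot_edge (a point): the sheeter's hanging foot: level grey plate 70 mm wide (x), 65 deep, 12 thick, low on the white machine's side that faces mid-bench, at the end nearer the robot; the only foot with nothing under it. Fixed. Point: middle of its outer lower edge; its z is the gap (17 to 29 mm). +y points level out over the bench; -y in under it, free to go 65 mm and more. The wall 65 mm behind the edge rises 0.4 m
- packer0_mid (a point): one of the four equal flat wooden packers: a plain strip 45 mm wide (x), 120 mm long (y), 8 mm thick (z), about 35 g, lying flat on the bench; this point is its centre
- packer1_mid (a point): another of the flat wooden packers: a plain strip 45 mm wide (x), 120 mm long (y), 8 mm thick (z), about 35 g, lying flat on the bench; this point is its centre
- packer2_mid (a point): another of the flat wooden packers: a plain strip 45 mm wide (x), 120 mm long (y), 8 mm thick (z), about 35 g, lying flat on the bench; this point is its centre
- packer3_mid (a point): another of the flat wooden packers: a plain strip 45 mm wide (x), 120 mm long (y), 8 mm thick (z), about 35 g, lying flat on the bench; this point is its centre
- wedge_mid (a point): the wooden wedge on its flat underside: 45 mm wide (x), 130 long (y), 3 thick at the toe (-y end), 24.7 at the heel (+y end), rising 1 in 6; 55 g; starts with its toe roughly towards the sheeter. Point: on its centre line midway along, 7 mm above the underside. It can close a gap of 5 to 14 mm left between packers and foot; in a wider one too little heel is left to hold
- wedge_toe (a point): the middle of the wedge's thin end, 1.5 mm above its underside; same axes as the wedge (the wedge points along -y)
- cup: an open steel measuring cup, 70 mm across and 65 high; origin at the centre of its underside; not part of the job
- cutter: a dough cutter lying flat: steel blade 60 by 110 mm with a dark wooden grip 24 wide and 20 high along one long edge; origin at the centre of its underside; not part of the job
- jar: a small glass jar with a steel lid, 60 mm across and 70 high; origin at the centre of its underside; not part of the job
- bowl: a steel mixing bowl, 220 mm across and 75 high; origin at the centre of its underside; not part of the job
- tin: a dark steel loaf tin, 100 by 180 mm and 65 high; origin at the centre of its underside; not part of the job
- oil: an amber oil bottle, 66 mm across and 200 high; origin at the centre of its underside; not part of the job

How it is judged:
By the outcome, as a careful person would: the job done as asked, in the order asked, and still so for the second after the job is handed in, while the arm keeps its last pose, push and grip.
It also fails if it takes over 69 s, if anything falls off the work surface, if the arm or the gripper's body presses on something with over 40 N, if the wrist force passes 120 N, or if a joint passes its speed limit or range.

## Working session

There is one attempt and no reset: what is moved stays moved. The work goes in short steps, Python scripts to look and compute and a tool call to move; the robot and the scene stay as the last step left them, time stands still between calls to the robot, and variables do not carry over. Pictures are saved under pics/ and viewed, at most 10 in all, crops included, and the job is handed in when it is done.

Besides the shell and the picture viewer there is one more tool, called after "Request:" in YAML: its name, and indented under it one key for each argument. jog_arm: Moves the arm, as the interface text tells. Its arguments: {"type":"object","properties":{"plan":{"type":"array"},"grip_force":{"type":"number"}},"required":["plan"]}

```bash
mkdir -p pics
python3 - <<'E'
from rig import bot
import cv2,numpy as np
s=bot.state();print({k:np.round(v,3).tolist() for k,v in s.items()})
for n in("scene","top"):
    p=bot.get_image(n);cv2.imwrite(f"pics/{n}0.png",p["pixels"][:,:,::-1]);print(n,p["intrinsics"],np.round(p["T"],4).tolist(),[k for k in p])
    for l in("foot_edge","packer0_mid","wedge_mid","wedge_toe"):
        print(l,[(np.round(d["xy"],1).tolist(),round(d["conf"],2)) for d in bot.look_for(p,l)])
E
```

```text
{'t': 0.0, 'qpos': [-1.344, 0.116, 1.442, -0.0, 1.584, -0.038], 'joint_vel': [0.0, 0.001, 0.002, 0.001, -0.001, -0.001], 'joint_torque': [-0.002, -73.198, -63.25, -0.0, 0.006, -0.0], 'eef_pos': [0.177, -0.651, 0.231], 'tcp_rot': [-0.001, 0.991, 0.132, -0.0], 'contact_force': [-0.23, 0.377, 0.471], 'wrist_torque': [0.037, 0.01, 0.062], 'finger_force': 0.0, 'width': 0.997}
scene [[551.6753821    0.         316.65975744]
 [  0.         551.6753821  248.28869688]
 [  0.           0.           1.        ]] [[0.1473, -0.6634, 0.7336, 1.6124], [0.989, 0.1108, -0.0983, -0.0041], [-0.0161, 0.74, 0.6724, 0.9818], [0.0, 0.0, 0.0, 1.0]] ['pixels', 'intrinsics', 'T', 'shot']
foot_edge [([64.9, 244.6], 0.97)]
packer0_mid [([335.4, 218.0], 0.63)]
wedge_mid [([408.0, 239.1], 0.82)]
wedge_toe [([405.6, 234.3], 0.64)]
top [[436.3782839   0.        319.7182376]
 [  0.        436.3782839 240.8819708]
 [  0.          0.          1.       ]] [[-0.0079, 0.992, -0.1258, 0.4884], [-1.0, -0.0079, 0.0005, 0.1402], [-0.0005, 0.1258, 0.9921, 1.054], [0.0, 0.0, 0.0, 1.0]] ['pixels', 'intrinsics', 'T', 'shot']
foot_edge [([588.3, 240.7], 0.85)]
packer0_mid [([283.3, 325.1], 0.56)]
wedge_mid [([219.0, 272.3], 0.64)]
wedge_toe [([218.4, 274.2], 0.9), ([587.0, 240.8], 0.45)]
```

View pics/scene0.png

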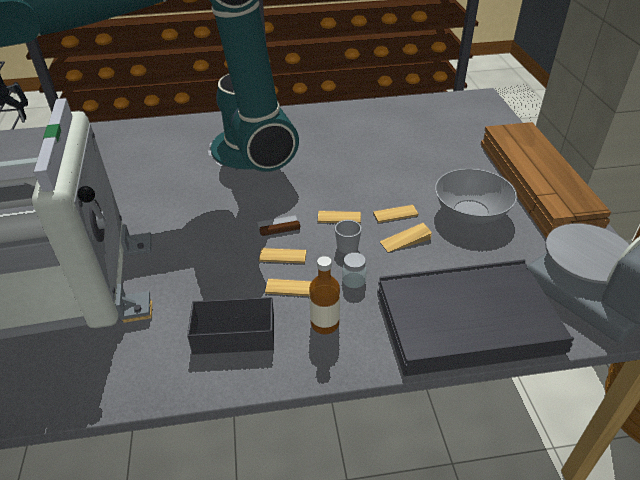

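View pics/top0.png

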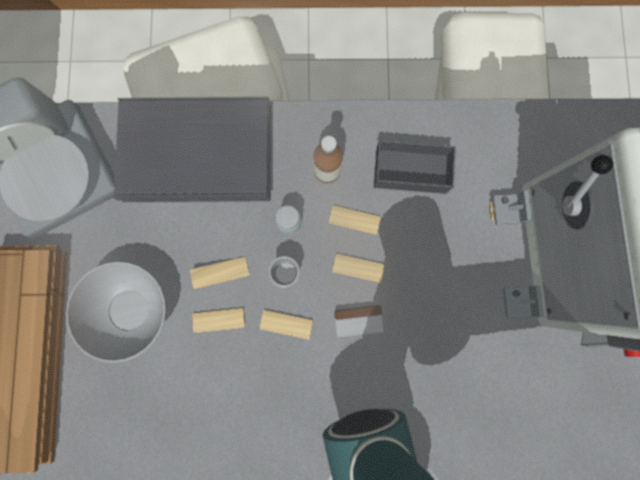

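The scene picture shows four packers and the wedge: packers at (340,217), (396,213), (284,256) and (290,287), wedge at (406,238). The hanging foot is at (137,242). In the top view the foot is at (520,303), the wedge at (220,272), and the other foot, which is supported, at (505,209). Next I'll segment the wood and zoom in on the foot.

```bash
cat > h.py <<'E'
from rig import bot
import cv2,numpy as np
def shot(n):
    p=bot.get_image(n);return p
def proj(p,X):
    T=p["T"];c=(np.atleast_2d(X)-T[:3,3])@T[:3,:3];K=p["intrinsics"]
    q=np.c_[c[:,0],-c[:,1],-c[:,2]]@K.T;return q[:,:2]/q[:,2:]
def ray(p,uv):
    K=p["intrinsics"];uv=np.atleast_2d(uv);d=np.c_[uv,np.ones(len(uv))]@np.linalg.inv(K).T
    return p["T"][:3,3],(d*[1,-1,-1])@p["T"][:3,:3].T
def onz(p,uv,z):
    o,d=ray(p,uv);return o+d*((z-o[2])/d[:,2])[:,None]
def tri(p,a,q,b):
    o1,d1=ray(p,a);o2,d2=ray(q,b);d1=d1[0];d2=d2[0]
    s=np.linalg.lstsq(np.c_[d1,-d2],o2-o1,rcond=None)[0];A=o1+s[0]*d1;B=o2+s[1]*d2
    return (A+B)/2,np.linalg.norm(A-B)
def wood(p,z=.008,amin=150,amax=3000,roi=None):
    hsv=cv2.cvtColor(p["pixels"],cv2.COLOR_RGB2HSV)
    m=cv2.inRange(hsv,(12,70,150),(30,200,255));n,l,st,ce=cv2.connectedComponentsWithStats(m)
    out=[]
    for i in range(1,n):
        if amin<st[i,4]<amax:
            v,u=np.nonzero(l==i);W=onz(p,np.c_[u,v],z)
            r=cv2.minAreaRect((W[:,:2]*1000).astype(np.float32));out.append((ce[i].round(1).tolist(),int(st[i,4]),np.round(r[0],1).tolist(),np.round(r[1],1).tolist(),round(r[2],1)))
    return out
E
python3 - <<'E'
from h import *
t=shot("top");s=shot("scene")
for r in wood(t):print(r)
print("scene")
for r in wood(s):print(r)
a=cv2.resize(t["pixels"][270:340,470:550],None,fx=5,fy=5,interpolation=cv2.INTER_CUBIC)
b=cv2.resize(s["pixels"][215:270,110:170],None,fx=6.36,fy=6.36,interpolation=cv2.INTER_CUBIC)[:350]
c=cv2.resize(t["pixels"][245:345,180:320],None,fx=2.5,fy=2.5)
d=cv2.resize(s["pixels"][195:265,360:460],None,fx=3.5,fy=3.5)
A=np.hstack([a,b[:350,:381]]);B=np.hstack([c[:250],d[:245].repeat(1,0) if 0 else np.vstack([d,np.zeros((5,350,3),np.uint8)])])
B=np.hstack([B,np.zeros((250,A.shape[1]-B.shape[1],3),np.uint8)])
cv2.imwrite("pics/crop1.png",np.vstack([A,B])[:,:,::-1])
E
```

```text
([361.4, 220.8], 573, [671.8, 46.6], [100.8, 43.6], 74.6)
([34.9, 271.6], 1032, [552.8, 822.5], [103.2, 57.3], 0.0)
([361.3, 268.2], 685, [557.1, 47.4], [117.2, 43.2], 76.0)
([7.5, 347.1], 2607, [344.7, 879.0], [491.5, 43.2], 0.4)
([218.6, 272.2], 1029, [547.6, 381.5], [46.1, 132.8], 13.6)
([218.2, 319.5], 926, [435.7, 381.2], [43.3, 119.1], 5.8)
([285.9, 323.8], 913, [424.6, 221.3], [116.9, 43.1], 78.0)
scene
([493.2, 21.7], 1199, [-910.2, 1229.3], [206.9, 604.9], 66.0)
([522.2, 163.2], 1118, [225.3, 830.6], [395.7, 57.7], 0.0)
([537.8, 160.5], 245, [271.3, 886.6], [263.6, 29.8], 0.1)
([554.8, 205.6], 426, [483.3, 830.8], [103.4, 57.2], 0.4)
([395.1, 212.3], 423, [437.2, 379.6], [44.6, 119.2], 5.2)
([338.4, 215.6], 406, [425.6, 219.5], [118.9, 43.0], 78.0)
([405.1, 236.8], 639, [542.9, 379.7], [47.1, 151.4], 22.4)
([282.6, 254.4], 515, [558.1, 47.4], [117.3, 44.0], 77.0)
([287.7, 286.0], 573, [673.8, 49.1], [108.6, 44.4], 75.1)
```

View pics/crop1.png

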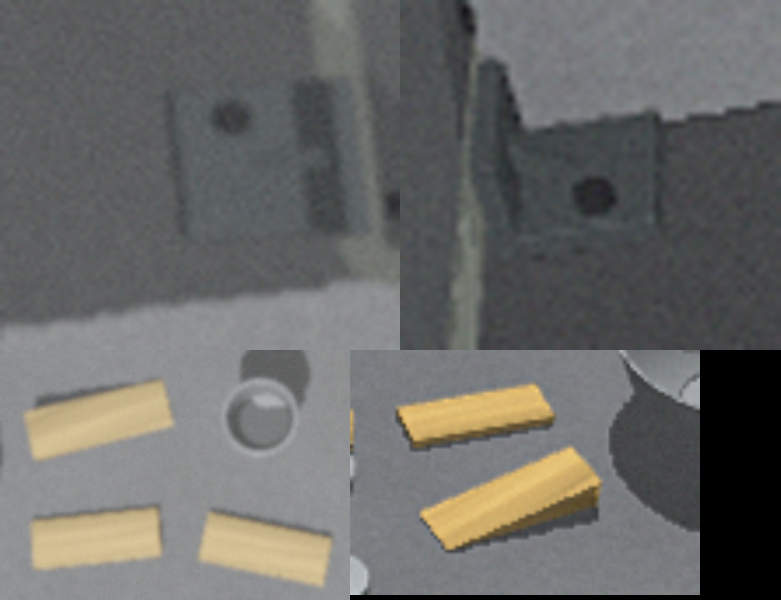

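The crop shows the foot's outer lower edge. In the top view it runs from about (504.4,288.4) to (507.2,317.4). In the scene view it runs from (150.9,232.6) to (150.8,251.6). The wedge's toe is to the right in the top view, towards the sheeter. Next I'll fit the foot and wedge models to these corners.

Run:
```python
from h import *
from scipy.optimize import least_squares as LS
t=shot("top");s=shot("scene")
# foot: corners in foot frame (x,y,z from edge mid)
L=.035
def W(q,P):
    c,sn=np.cos(q[3]),np.sin(q[3]);return np.array(P)@np.array([[c,sn,0],[-sn,c,0],[0,0,1]])+q[:3]
ft=[([L,0,.012],505.6,288),([-L,0,.012],508,316.4),([L,0,0],504.4,288.4),([-L,0,0],507.2,317.4)]
fs=[([-L,0,.012],149.6,232.6),([L,0,.012],149.9,250.2),([-L,0,0],150.9,233.8),([L,0,0],150.8,251.6)]
def f(q,ft=ft,fs=fs):
    return np.r_[(proj(t,W(q,[a[0] for a in ft]))-[a[1:] for a in ft]).ravel(),(proj(s,W(q,[a[0] for a in fs]))-[a[1:] for a in fs]).ravel()]
r=LS(f,[.46,-.28,.02,0]);print("foot",r.x.round(4),np.degrees(r.x[3]).round(1),r.fun.round(1))
for a,b in ((588.3,240.7),):pass
# wedge: compare silhouette hull of projected vertices with mask by IoU-like extreme support fit
hs=[]
for p,seed in((t,(219,272)),(s,(405,237))):
    m=cv2.inRange(cv2.cvtColor(p["pixels"],cv2.COLOR_RGB2HSV),(10,60,90),(30,230,255));n,l=cv2.connectedComponents(m)
    v,u=np.nonzero(l==l[seed[1],seed[0]]);hs.append(np.c_[u,v].astype(float));print(len(u))
V=[[a*.0225,b*.065,z] for a in(-1,1) for b,zs in((-1,(0,.003)),(1,(0,.0247))) for z in zs]
th=np.linspace(0,2*np.pi,24,endpoint=False);D=np.c_[np.cos(th),np.sin(th)]
def g(q):
    o=[]
    for p,h in zip((t,s),hs):
        o.append((proj(p,W([q[0],q[1],0,q[2]],V))@D.T).max(0)-((h@D.T).max(0)+.4))
    return np.concatenate(o)
r=LS(g,[.547,.38,.2],loss='soft_l1');print("wedge",r.x.round(4),np.degrees(r.x[2]).round(1),g(r.x).round(1))
```

```text
foot [ 0.4705 -0.2939  0.0184  0.0495] 2.8 [-0.4 -0.6  0.6  1.4 -1.3 -0.9 -0.8  0.1  0.  -1.  -0.9 -1.3 -0.3  1.2
 -0.8  0.7]
1094
753
wedge [0.5473 0.3784 0.2559] 14.7 [ 1.   1.1  1.   0.9  0.3 -0.3  0.1  0.2  0.4  0.6 -0.  -0.7 -0.   0.3
  0.5  0.7  0.5 -0.8  0.3  0.4  0.6  0.7  0.7  0.3  0.2  0.2  0.2  0.2
  0.2 -0.2  0.4  0.2 -0.1 -0.4 -0.4 -0.2 -0.1 -0.   0.1  0.1 -0.3  0.3
  1.   0.9  0.7  0.4  0.4  0.4]
```

```bash
cat >> h.py <<'E'
from scipy.spatial.transform import Rotation as R
def pose():
    s=bot.state();return np.array(s["eef_pos"]),R.from_quat(s["tcp_rot"],scalar_first=True)
def goalR(psi):  # tool down, tool x at angle psi (deg)
    a=np.radians(psi);c,s=np.cos(a),np.sin(a)
    return R.from_matrix(np.array([[c,s,0],[s,-c,0],[0,0,-1]]))
def plan(p,r,P,psi,n):
    """rows for straight line + turn in n equal rows; prints rounded tool-axis numbers"""
    G=goalR(psi);rv=(r.inv()*G).as_rotvec()/n;dr=np.round(rv/(np.pi/2),4)
    for i in range(n):
        tr=np.round(r.inv().apply((np.array(P)-p)/(n-i))/.6,4)
        print("travel",tr.tolist(),"dr",dr.tolist())
        p=p+r.apply(tr*.6);r=r*R.from_rotvec(dr*np.pi/2)
        if np.abs(dr).max()<2e-3: print("  (x%d)"%n);break
    return np.array(P),G
E
python3 - <<'E'
from h import *
p,r=pose()
p,r=plan(p,r,[.40,-.1,.231],76.5,10)
p,r=plan(p,r,[.5675,.091,.06],76.5,6)
p,r=plan(p,r,[.5675,.091,.004],76.5,2)
E
```

```text
travel [0.06, -0.079, 0.0001] dr [0.0, 0.0, -0.0681]
travel [0.0681, -0.0721, 0.0] dr [0.0, 0.0, -0.0681]
travel [0.0754, -0.0644, 0.0001] dr [0.0, 0.0, -0.0681]
travel [0.0818, -0.056, 0.0] dr [0.0, 0.0, -0.0681]
travel [0.0873, -0.047, 0.0001] dr [0.0, 0.0, -0.0681]
travel [0.0919, -0.0374, 0.0] dr [0.0, 0.0, -0.0681]
travel [0.0953, -0.0273, 0.0001] dr [0.0, 0.0, -0.0681]
travel [0.0977, -0.017, 0.0] dr [0.0, 0.0, -0.0681]
travel [0.099, -0.0065, 0.0001] dr [0.0, 0.0, -0.0681]
travel [0.099, 0.0041, 0.0] dr [0.0, 0.0, -0.0681]
travel [0.0625, 0.0329, 0.0475] dr [0.0, 0.0, 0.0]
  (x6)
travel [0.0, 0.0, 0.0467] dr [0.0, 0.0, 0.0]
  (x2)
```

Request:
jog_arm:
  plan:
    - {"travel":[0.06,-0.079,0],"dr":[0,0,-0.0681],"claw":0.5}
    - {"travel":[0.068,-0.072,0],"dr":[0,0,-0.0681],"claw":0.5}
    - {"travel":[0.0754,-0.0644,0],"dr":[0,0,-0.0681],"claw":0.5}
    - {"travel":[0.0818,-0.056,0],"dr":[0,0,-0.0681],"claw":0.5}
    - {"travel":[0.0873,-0.047,0],"dr":[0,0,-0.0681],"claw":0.5}
    - {"travel":[0.0919,-0.0374,0],"dr":[0,0,-0.0681],"claw":0.5}
    - {"travel":[0.0953,-0.0273,0],"dr":[0,0,-0.0681],"claw":0.5}
    - {"travel":[0.0977,-0.017,0],"dr":[0,0,-0.0681],"claw":0.5}
    - {"travel":[0.099,-0.0065,0],"dr":[0,0,-0.0681],"claw":0.5}
    - {"travel":[0.099,0.004,0],"dr":[0,0,-0.0681],"claw":0.5}
  grip_force: 40

```text
t: 1.95
eef_pos: [0.4002, -0.0982, 0.2317]
tcp_rot: [0.001, 0.784, 0.62, 0.0]
contact_force: [0.6, -0.8, 0.4]
width: 0.751
finger_force: 0.0
```

Request:
jog_arm:
  plan:
    - {"travel":[0.0625,0.033,0.0475],"dr":[0,0,0],"claw":0.5}
    - {"travel":[0.0625,0.033,0.0475],"dr":[0,0,0],"claw":0.5}
    - {"travel":[0.0625,0.033,0.0475],"dr":[0,0,0],"claw":0.5}
    - {"travel":[0.0625,0.033,0.0475],"dr":[0,0,0],"claw":0.5}
    - {"travel":[0.0625,0.033,0.0475],"dr":[0,0,0],"claw":0.5}
    - {"travel":[0.0625,0.033,0.0475],"dr":[0,0,0],"claw":0.5}
    - {"travel":[0,0,0],"dr":[0,0,0],"claw":0.5}
    - {"travel":[0,0,0],"dr":[0,0,0],"claw":0.5}
    - {"travel":[0,0,0],"dr":[0,0,0],"claw":0.5}
    - {"travel":[0,0,0],"dr":[0,0,0],"claw":0.5}

```text
t: 3.2
eef_pos: [0.5682, 0.0903, 0.0613]
tcp_rot: [0.0, 0.786, 0.619, 0.001]
contact_force: [0.1, -0.3, 0.0]
width: 0.752
finger_force: 0.0
```

Request:
jog_arm:
  plan:
    - {"travel":[0,0,0.04],"dr":[0,0,0],"claw":0.5}
    - {"travel":[0,0,0.04],"dr":[0,0,0],"claw":0.5}
    - {"travel":[0,0,0.015],"dr":[0,0,0],"claw":0.5}
    - {"travel":[0,0,0.007],"dr":[0,0,0],"claw":0.5}
    - {"travel":[0,0,0],"dr":[0,0,0],"claw":0}
    - {"travel":[0,0,0],"dr":[0,0,0],"claw":-0.3}
    - {"travel":[0,0,0],"dr":[0,0,0],"claw":-0.3}
    - {"travel":[0,0,0],"dr":[0,0,0],"claw":-0.3}
    - {"travel":[0,0,0],"dr":[0,0,0],"claw":-0.3}
    - {"travel":[0,0,0],"dr":[0,0,0],"claw":-0.3}

```text
t: 4.45
eef_pos: [0.5687, 0.0909, 0.0002]
tcp_rot: [0.0, 0.786, 0.619, 0.001]
contact_force: [-0.3, 0.2, 6.6]
width: 0.504
finger_force: 41.3
```

Run:
```python
from h import *
p,r=pose();s=bot.state();print(p,s["width"],s["contact_force"],s["finger_force"],s["t"])
```

```text
[5.68661516e-01 9.09151308e-02 1.60942944e-04] 0.5037708374907435 [-0.30332064  0.21875122  6.59651464] 41.3016003370285 4.45
```

Run:
```python
from h import *
p,r=pose()
p,r=plan(p,r,[.5687,.0909,.09],76.5,2)
p,r=plan(p,r,[.461,-.159,.09],94,6)
p,r=plan(p,r,[.461,-.159,.006],94,2)
```

```text
travel [0.0, 0.0001, -0.0749] dr [0.0004, -0.0001, -0.0002]
  (x2)
travel [-0.0745, -0.0129, 0.0] dr [0.0, 0.0, -0.0324]
travel [-0.0737, -0.0167, 0.0] dr [0.0, 0.0, -0.0324]
travel [-0.0728, -0.0204, 0.0] dr [0.0, 0.0, -0.0324]
travel [-0.0717, -0.024, 0.0] dr [0.0, 0.0, -0.0324]
travel [-0.0703, -0.0277, 0.0] dr [0.0, 0.0, -0.0324]
travel [-0.0688, -0.0312, 0.0] dr [0.0, 0.0, -0.0324]
travel [0.0, 0.0, 0.07] dr [0.0, 0.0, 0.0]
  (x2)
```

Request:
jog_arm:
  plan:
    - {"travel":[0,0,-0.075],"dr":[0,0,0],"claw":-0.3}
    - {"travel":[0,0,-0.075],"dr":[0,0,0],"claw":-0.3}
    - {"travel":[-0.0745,-0.013,0],"dr":[0,0,-0.0324],"claw":-0.3}
    - {"travel":[-0.0737,-0.0167,0],"dr":[0,0,-0.0324],"claw":-0.3}
    - {"travel":[-0.0728,-0.0204,0],"dr":[0,0,-0.0324],"claw":-0.3}
    - {"travel":[-0.0717,-0.024,0],"dr":[0,0,-0.0324],"claw":-0.3}
    - {"travel":[-0.0703,-0.0277,0],"dr":[0,0,-0.0324],"claw":-0.3}
    - {"travel":[-0.0688,-0.0312,0],"dr":[0,0,-0.0324],"claw":-0.3}
    - {"travel":[0,0,0.07],"dr":[0,0,0],"claw":-0.3}
    - {"travel":[0,0,0.06],"dr":[0,0,0],"claw":-0.3}

```text
t: 5.7
eef_pos: [0.4599, -0.1595, 0.0104]
tcp_rot: [0.0, 0.683, 0.731, 0.0]
contact_force: [0.3, 0.4, -1.1]
width: 0.512
finger_force: 41.0
```

Run:
```python
from h import *
p,r=pose();s=bot.state();print(p,s["width"],s["contact_force"],s["finger_force"])
t=shot("top");q=shot("scene")
print([w for w in wood(t,.016) if w[0][0]>380]);print([w for w in wood(q,.016) if w[0][0]<260])
a=cv2.resize(t["pixels"][270:340,430:550],None,fx=4,fy=4,interpolation=cv2.INTER_CUBIC)
b=cv2.resize(q["pixels"][210:280,110:230],None,fx=4,fy=4,interpolation=cv2.INTER_CUBIC)
cv2.imwrite("pics/c2.png",np.vstack([a,b])[:,:,::-1])
```

```text
[ 0.45990107 -0.15952253  0.01043155] 0.5117390738781822 [ 0.30364244  0.37386604 -1.12814306] 41.04875206947327
[]
[([130.6, 16.2], 172, [-1273.4, -519.9], [19.1, 664.2], 0.2), ([18.8, 62.1], 684, [-951.4, -1005.7], [686.7, 134.6], 19.9), ([177.5, 240.5], 329, [466.9, -220.4], [44.7, 82.5], 3.6)]
```

View pics/c2.png

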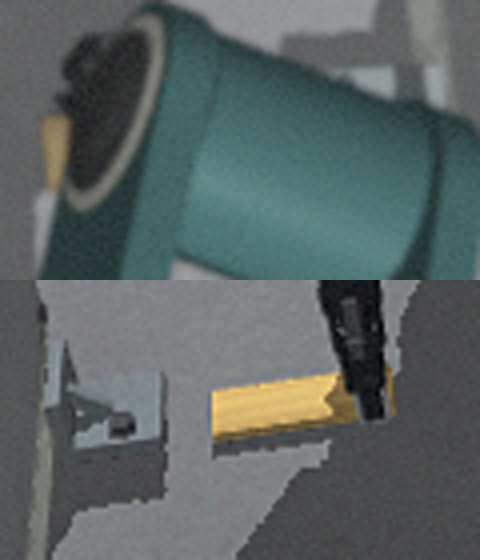

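The scene crop shows the packer held level and nearly parallel to the foot, with its inner end at (163,243) about 30 mm outside the foot edge at (150,241). I'll check the foot's x and yaw with this clearer view.

Run:
```python
from h import *
q=shot("scene")
for z in(.029,.034,.04):print(z,onz(q,[(150,233.5),(150,249.3),(129,253.8-2)],z).round(4).tolist())
print(onz(q,[(163,238.8),(163,249.5),(192.5,234.2)],.0185).round(4).tolist())
t=shot("top")
for z in (.03,.035):print("top",onz(t,[(505.6,288),(508,316.4)],z).round(4).tolist())
```

```text
0.029 [[0.4417, -0.2945, 0.029], [0.5058, -0.2898, 0.029], [0.5067, -0.3428, 0.029]]
0.034 [[0.4478, -0.293, 0.034], [0.5117, -0.2883, 0.034], [0.5125, -0.341, 0.034]]
0.04 [[0.4552, -0.2912, 0.04], [0.5186, -0.2865, 0.04], [0.5194, -0.3389, 0.04]]
[[0.4568, -0.2617, 0.0185], [0.5001, -0.2592, 0.0185], [0.4508, -0.184, 0.0185]]
top [[0.504, -0.2931, 0.03], [0.4386, -0.2946, 0.03]]
top [[0.5039, -0.291, 0.035], [0.4389, -0.2925, 0.035]]
```

Request:
jog_arm:
  plan:
    - {"travel":[0,0,0.0125],"dr":[0,0,0],"claw":-0.3}
    - {"travel":[0,0,0],"dr":[0,0,0],"claw":-0.3}
    - {"travel":[-0.02,0,0],"dr":[0,0,0],"claw":-0.3}
    - {"travel":[-0.02,0,0],"dr":[0,0,0],"claw":-0.3}
    - {"travel":[-0.02,0,0],"dr":[0,0,0],"claw":-0.3}
    - {"travel":[-0.02,0,0],"dr":[0,0,0],"claw":-0.3}
    - {"travel":[-0.01,0,0],"dr":[0,0,0],"claw":-0.3}
    - {"travel":[0,0,0],"dr":[0,0,0],"claw":-0.3}
    - {"travel":[0,0,0],"dr":[0,0,0],"claw":-0.3}
    - {"travel":[0,0,0],"dr":[0,0,0],"claw":-0.3}

```text
t: 7.15
eef_pos: [0.4639, -0.2125, 0.0036]
tcp_rot: [0.0, 0.682, 0.731, 0.0]
contact_force: [0.2, -0.1, -1.1]
width: 0.508
finger_force: 41.1
```

Request:
jog_arm:
  plan:
    - {"travel":[0,0,-0.0025],"dr":[0,0,0],"claw":-0.3}
    - {"travel":[0,0,-0.0025],"dr":[0,0,0],"claw":-0.3}
    - {"travel":[0,0,-0.0025],"dr":[0,0,0],"claw":-0.3}
    - {"travel":[0,0,0],"dr":[0,0,0],"claw":-0.3}
    - {"travel":[0,0,0],"dr":[0,0,0],"claw":-0.3}
    - {"travel":[0,0,0],"dr":[0,0,0],"claw":-0.3}
    - {"travel":[0,0,0],"dr":[0,0,0],"claw":-0.3}
    - {"travel":[0,0,0],"dr":[0,0,0],"claw":-0.3}
    - {"travel":[0,0,0],"dr":[0,0,0],"claw":-0.3}
    - {"travel":[0,0,0],"dr":[0,0,0],"claw":-0.3}

```text
t: 8.4
eef_pos: [0.4639, -0.2128, 0.0081]
tcp_rot: [0.0, 0.682, 0.731, 0.0]
contact_force: [0.1, 0.2, -0.4]
width: 0.509
finger_force: 41.1
```

Request:
jog_arm:
  plan:
    - {"travel":[0,0,-0.0017],"dr":[0,0,0],"claw":-0.3}
    - {"travel":[0,0,-0.0017],"dr":[0,0,0],"claw":-0.3}
    - {"travel":[0,0,0],"dr":[0,0,0],"claw":-0.3}
    - {"travel":[0,0,0],"dr":[0,0,0],"claw":-0.3}
    - {"travel":[0,0,0],"dr":[0,0,0],"claw":-0.3}
    - {"travel":[0,0,0],"dr":[0,0,0],"claw":-0.3}
    - {"travel":[0,0,0],"dr":[0,0,0],"claw":-0.3}
    - {"travel":[0,0,0],"dr":[0,0,0],"claw":-0.3}
    - {"travel":[0,0,0],"dr":[0,0,0],"claw":-0.3}
    - {"travel":[0,0,0],"dr":[0,0,0],"claw":-0.3}

```text
t: 9.65
eef_pos: [0.4639, -0.2128, 0.0102]
tcp_rot: [-0.0, 0.682, 0.731, 0.0]
contact_force: [-0.2, 0.2, -1.0]
width: 0.507
finger_force: 41.1
```

Request:
jog_arm:
  plan:
    - {"travel":[0,0,-0.0017],"dr":[0,0,0],"claw":-0.3}
    - {"travel":[0,0,-0.0017],"dr":[0,0,0],"claw":-0.3}
    - {"travel":[0,0,0],"dr":[0,0,0],"claw":-0.3}
    - {"travel":[0,0,0],"dr":[0,0,0],"claw":-0.3}
    - {"travel":[0,0,0],"dr":[0,0,0],"claw":-0.3}
    - {"travel":[0,0,0],"dr":[0,0,0],"claw":-0.3}
    - {"travel":[0,0,0],"dr":[0,0,0],"claw":-0.3}
    - {"travel":[0,0,0],"dr":[0,0,0],"claw":-0.3}
    - {"travel":[0,0,0],"dr":[0,0,0],"claw":-0.3}
    - {"travel":[0,0,0],"dr":[0,0,0],"claw":-0.3}

```text
t: 10.9
eef_pos: [0.4639, -0.2128, 0.0122]
tcp_rot: [0.0, 0.682, 0.731, -0.0]
contact_force: [0.1, 0.7, -0.7]
width: 0.507
finger_force: 41.1
```

Request:
jog_arm:
  plan:
    - {"travel":[0,0,-0.0017],"dr":[0,0,0],"claw":-0.3}
    - {"travel":[0,0,-0.0017],"dr":[0,0,0],"claw":-0.3}
    - {"travel":[0,0,0],"dr":[0,0,0],"claw":-0.3}
    - {"travel":[0,0,0],"dr":[0,0,0],"claw":-0.3}
    - {"travel":[0,0,0],"dr":[0,0,0],"claw":-0.3}
    - {"travel":[0,0,0],"dr":[0,0,0],"claw":-0.3}
    - {"travel":[0,0,0],"dr":[0,0,0],"claw":-0.3}
    - {"travel":[0,0,0],"dr":[0,0,0],"claw":-0.3}
    - {"travel":[0,0,0],"dr":[0,0,0],"claw":-0.3}
    - {"travel":[0,0,0],"dr":[0,0,0],"claw":-0.3}

```text
t: 12.15
eef_pos: [0.4639, -0.2128, 0.0142]
tcp_rot: [-0.0, 0.682, 0.731, -0.0]
contact_force: [-0.2, 1.6, -2.3]
width: 0.512
finger_force: 40.9
```

Request:
jog_arm:
  plan:
    - {"travel":[0,0,-0.0017],"dr":[0,0,0],"claw":-0.3}
    - {"travel":[0,0,-0.0017],"dr":[0,0,0],"claw":-0.3}
    - {"travel":[0,0,0],"dr":[0,0,0],"claw":-0.3}
    - {"travel":[0,0,0],"dr":[0,0,0],"claw":-0.3}
    - {"travel":[0,0,0],"dr":[0,0,0],"claw":-0.3}
    - {"travel":[0,0,0],"dr":[0,0,0],"claw":-0.3}
    - {"travel":[0,0,0],"dr":[0,0,0],"claw":-0.3}
    - {"travel":[0,0,0],"dr":[0,0,0],"claw":-0.3}
    - {"travel":[0,0,0],"dr":[0,0,0],"claw":-0.3}
    - {"travel":[0,0,0],"dr":[0,0,0],"claw":-0.3}

```text
t: 13.4
eef_pos: [0.4639, -0.2128, 0.0163]
tcp_rot: [-0.0, 0.682, 0.731, -0.0]
contact_force: [-0.8, 1.6, -3.9]
width: 0.509
finger_force: 41.2
```

Run:
```python
from h import *
s=bot.state();print(s["contact_force"],s["wrist_torque"])
q=shot("scene")
b=cv2.resize(q["pixels"][215:265,115:215],None,fx=7,fy=7,interpolation=cv2.INTER_CUBIC)
cv2.imwrite("pics/c3.png",b[:,:,::-1])
```

```text
[-0.79812476  1.62728923 -3.9013665 ] [ 0.54250496  0.09202591 -0.08048707]
```

View pics/c3.png

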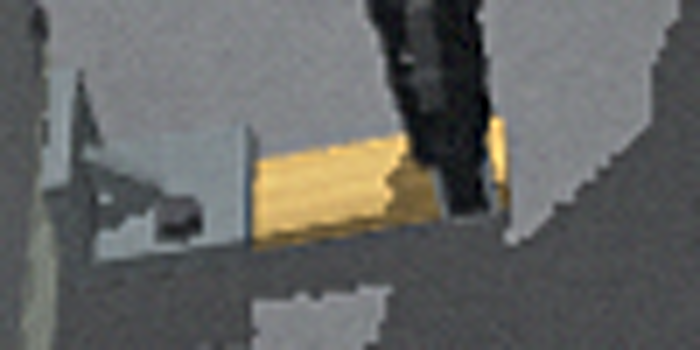

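The crop shows the packer tip touching under the foot. Contact began at TCP z of about 13 mm, so the gap is about 20.5 mm. One packer leaves about 12.5 mm, which is within the wedge's range, while two would leave under 5 mm. So I'll lower this one and slide it in.

Request:
jog_arm:
  plan:
    - {"travel":[0,0,0.013],"dr":[0,0,0],"claw":-0.3}
    - {"travel":[0,0,0.011],"dr":[0,0,0],"claw":-0.3}
    - {"travel":[-0.015,0,0],"dr":[0,0,0],"claw":-0.3}
    - {"travel":[-0.015,0,0],"dr":[0,0,0],"claw":-0.3}
    - {"travel":[-0.015,0,0],"dr":[0,0,0],"claw":-0.3}
    - {"travel":[-0.01,0,0],"dr":[0,0,0],"claw":-0.3}
    - {"travel":[0,0,0.002],"dr":[0,0,0],"claw":-0.3}
    - {"travel":[0,0,0],"dr":[0,0,0],"claw":-0.3}
    - {"travel":[0,0,0],"dr":[0,0,0],"claw":-0.3}
    - {"travel":[0,0,0],"dr":[0,0,0],"claw":-0.3}

```text
t: 14.7
eef_pos: [0.4662, -0.2455, 0.0007]
tcp_rot: [0.0, 0.682, 0.731, 0.0]
contact_force: [-1.0, 0.6, -0.5]
width: 0.508
finger_force: 41.6
```

Request:
jog_arm:
  plan:
    - {"travel":[0,0,0],"dr":[0,0,0],"claw":0.4}
    - {"travel":[0,0,0],"dr":[0,0,0],"claw":0.4}
    - {"travel":[0,0,0],"dr":[0,0,0],"claw":0.4}
    - {"travel":[0,0,0],"dr":[0,0,0],"claw":0.4}
    - {"travel":[0,0,-0.02],"dr":[0,0,0],"claw":0.4}
    - {"travel":[0,0,-0.05],"dr":[0,0,0],"claw":0.4}
    - {"travel":[0,0,-0.08],"dr":[0,0,0],"claw":0.4}
    - {"travel":[0.06,0,-0.08],"dr":[0,0,0],"claw":0.4}
    - {"travel":[0.1,0,0],"dr":[0,0,0],"claw":0.4}
    - {"travel":[0.1,0,0],"dr":[0,0,0],"claw":0.4}

```text
t: 15.95
eef_pos: [0.4552, -0.0888, 0.1402]
tcp_rot: [0.001, 0.683, 0.731, 0.001]
contact_force: [1.3, 0.6, 0.7]
width: 0.702
finger_force: 0.0
```

Run:
```python
from h import *
p,r=pose();print(p)
q=shot("scene");t=shot("top")
print([w for w in wood(q,.008) if w[0][1]>180 and w[0][0]<450]);print([w for w in wood(t,.008) if w[0][0]>180])
b=cv2.resize(q["pixels"][215:265,115:215],None,fx=7,fy=7,interpolation=cv2.INTER_CUBIC)
cv2.imwrite("pics/c4.png",b[:,:,::-1])
# wedge grip: 14 mm from heel
a=np.radians(14.7);d=np.array([-np.sin(a),np.cos(a)]);g=np.array([.5473,.3784])+d*.051;print("grip",g)
p,r=plan(p,r,[.50,.25,.16],104.7,6)
p,r=plan(p,r,[g[0],g[1],.06],104.7,4)
```

```text
[ 0.45518824 -0.08880409  0.14022788]
[([395.1, 212.3], 422, [437.2, 379.6], [44.6, 119.2], 5.2), ([339.8, 215.8], 377, [425.8, 220.2], [117.6, 43.0], 78.0), ([405.2, 236.8], 640, [542.9, 379.7], [47.1, 151.4], 22.4), ([163.4, 244.9], 261, [469.2, -262.9], [43.9, 62.9], 3.0), ([287.7, 286.0], 575, [673.5, 49.2], [109.0, 45.0], 75.8)]
[([364.8, 220.9], 421, [669.6, 38.8], [81.3, 43.1], 75.2), ([218.6, 272.2], 1014, [547.9, 381.5], [45.5, 132.0], 13.6), ([218.4, 319.5], 914, [435.8, 380.6], [42.8, 118.4], 5.8), ([285.7, 323.6], 905, [424.6, 220.6], [118.2, 43.7], 77.2)]
grip [0.53435834 0.42773066]
travel [0.093, 0.0188, -0.0055] dr [0.0002, 0.0001, -0.02]
travel [0.0924, 0.0217, -0.0055] dr [0.0002, 0.0001, -0.02]
travel [0.0917, 0.0246, -0.0055] dr [0.0002, 0.0001, -0.02]
travel [0.0909, 0.0275, -0.0055] dr [0.0002, 0.0001, -0.02]
travel [0.09, 0.0303, -0.0055] dr [0.0002, 0.0001, -0.02]
travel [0.0889, 0.0332, -0.0054] dr [0.0002, 0.0001, -0.02]
travel [0.068, 0.0326, 0.0417] dr [0.0, 0.0, 0.0]
  (x4)
```

View pics/c4.png

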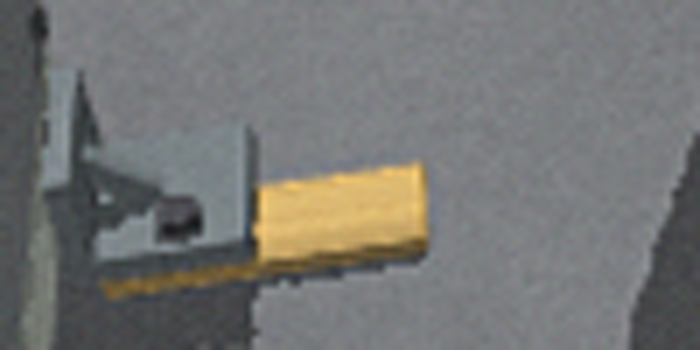

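The crop shows the packer lying flat under the foot, square to it and centred, with about 57 mm in and 63 mm still outside. Now the wedge.

Request:
jog_arm:
  plan:
    - {"travel":[0.093,0.0188,-0.0055],"dr":[0,0,-0.02],"claw":0.5}
    - {"travel":[0.0924,0.0217,-0.0055],"dr":[0,0,-0.02],"claw":0.5}
    - {"travel":[0.0917,0.0246,-0.0055],"dr":[0,0,-0.02],"claw":0.5}
    - {"travel":[0.0909,0.0275,-0.0055],"dr":[0,0,-0.02],"claw":0.5}
    - {"travel":[0.09,0.0303,-0.0055],"dr":[0,0,-0.02],"claw":0.5}
    - {"travel":[0.0889,0.0332,-0.0055],"dr":[0,0,-0.02],"claw":0.5}
    - {"travel":[0.068,0.0326,0.0417],"dr":[0,0,0],"claw":0.5}
    - {"travel":[0.068,0.0326,0.0417],"dr":[0,0,0],"claw":0.5}
    - {"travel":[0.068,0.0326,0.0417],"dr":[0,0,0],"claw":0.5}
    - {"travel":[0.068,0.0326,0.0417],"dr":[0,0,0],"claw":0.5}

```text
t: 17.3
eef_pos: [0.5345, 0.4278, 0.0583]
tcp_rot: [0.0, 0.61, 0.792, 0.0]
contact_force: [-0.2, -0.8, 1.3]
width: 0.748
finger_force: 0.0
```

Request:
jog_arm:
  plan:
    - {"travel":[0,0,0.02],"dr":[0,0,0],"claw":0.5}
    - {"travel":[0,0,0.035],"dr":[0,0,0],"claw":0.5}
    - {"travel":[0,0,0.03],"dr":[0,0,0],"claw":0.5}
    - {"travel":[0,0,0.009],"dr":[0,0,0],"claw":0.5}
    - {"travel":[0,0,0],"dr":[0,0,0],"claw":0}
    - {"travel":[0,0,0],"dr":[0,0,0],"claw":-0.3}
    - {"travel":[0,0,0],"dr":[0,0,0],"claw":-0.3}
    - {"travel":[0,0,0],"dr":[0,0,0],"claw":-0.3}
    - {"travel":[0,0,0],"dr":[0,0,0],"claw":-0.3}
    - {"travel":[0,0,0],"dr":[0,0,0],"claw":-0.3}
  grip_force: 80

```text
t: 18.55
eef_pos: [0.5342, 0.4266, 0.0028]
tcp_rot: [0.0, 0.61, 0.792, 0.0]
contact_force: [-0.7, -2.2, 6.5]
width: 0.51
finger_force: 82.2
```

Run:
```python
from h import *
p,r=pose();s=bot.state();print(p,s["width"],s["finger_force"],r.as_matrix().round(3).tolist())
p[2]=p[2]
z0=p[2]
p,r=plan(p,r,[p[0],p[1],.14],104.7,3)
p,r=plan(p,r,[.45,.05,.14],93.5,7)
# toe 20 mm outside edge: grip-toe 116 mm
a=np.radians(3.5);g=np.array([.471,-.292])+.136*np.array([-np.sin(a),np.cos(a)]);print(g)
p,r=plan(p,r,[*g,.05],93.5,4)
p,r=plan(p,r,[*g,z0+.0095],93.5,2)
```

```text
[0.53422212 0.42664612 0.00278663] 0.5098118319441081 82.16757975518703 [[-0.255, 0.967, 0.001], [0.967, 0.255, 0.0], [0.0, 0.001, -1.0]]
travel [0.0, 0.0001, -0.0762] dr [0.0002, -0.0, 0.0002]
  (x3)
travel [-0.0817, -0.0422, 0.0] dr [0.0, 0.0, 0.0178]
travel [-0.0828, -0.0398, 0.0] dr [0.0, 0.0, 0.0178]
travel [-0.0839, -0.0375, 0.0] dr [0.0, 0.0, 0.0178]
travel [-0.0849, -0.0352, 0.0] dr [0.0, 0.0, 0.0178]
travel [-0.0858, -0.0328, 0.0] dr [0.0, 0.0, 0.0178]
travel [-0.0867, -0.0304, 0.0] dr [0.0, 0.0, 0.0178]
travel [-0.0876, -0.0279, 0.0] dr [0.0, 0.0, 0.0178]
[ 0.4626974  -0.15625367]
travel [-0.0861, 0.0, 0.0375] dr [0.0, 0.0, 0.0]
  (x4)
travel [0.0, 0.0, 0.0314] dr [0.0, 0.0, 0.0]
  (x2)
```

Request:
jog_arm:
  plan:
    - {"travel":[0,0,-0.076],"dr":[0,0,0],"claw":-0.3}
    - {"travel":[0,0,-0.076],"dr":[0,0,0],"claw":-0.3}
    - {"travel":[0,0,-0.076],"dr":[0,0,0],"claw":-0.3}
    - {"travel":[-0.0817,-0.0422,0],"dr":[0,0,0.017],"claw":-0.3}
    - {"travel":[-0.0828,-0.0398,0],"dr":[0,0,0.017],"claw":-0.3}
    - {"travel":[-0.0839,-0.0375,0],"dr":[0,0,0.017],"claw":-0.3}
    - {"travel":[-0.0849,-0.0352,0],"dr":[0,0,0.017],"claw":-0.3}
    - {"travel":[-0.0858,-0.0328,0],"dr":[0,0,0.017],"claw":-0.3}
    - {"travel":[-0.0867,-0.0304,0],"dr":[0,0,0.017],"claw":-0.3}
    - {"travel":[-0.0876,-0.0279,0],"dr":[0,0,0.017],"claw":-0.3}

```text
t: 19.8
eef_pos: [0.4508, 0.048, 0.1389]
tcp_rot: [0.0, 0.682, 0.731, 0.0]
contact_force: [1.4, -0.1, -0.1]
width: 0.507
finger_force: 81.7
```

Request:
jog_arm:
  plan:
    - {"travel":[-0.0861,-0.0007,0.0375],"dr":[0,0,0],"claw":-0.3}
    - {"travel":[-0.0861,-0.0007,0.0375],"dr":[0,0,0],"claw":-0.3}
    - {"travel":[-0.0861,-0.0007,0.0375],"dr":[0,0,0],"claw":-0.3}
    - {"travel":[-0.0861,-0.0007,0.0375],"dr":[0,0,0],"claw":-0.3}
    - {"travel":[0,0,0.03],"dr":[0,0,0],"claw":-0.3}
    - {"travel":[0,0,0.024],"dr":[0,0,0],"claw":-0.3}
    - {"travel":[0,0,0],"dr":[0,0,0],"claw":-0.3}
    - {"travel":[0,0,0],"dr":[0,0,0],"claw":-0.3}
    - {"travel":[0,0,0],"dr":[0,0,0],"claw":-0.3}
    - {"travel":[0,0,0],"dr":[0,0,0],"claw":-0.3}

```text
t: 21.05
eef_pos: [0.4647, -0.1566, 0.0169]
tcp_rot: [0.0, 0.682, 0.732, 0.0]
contact_force: [0.1, -0.8, -2.0]
width: 0.507
finger_force: 81.6
```

Run:
```python
from h import *
p,r=pose();s=bot.state();print(p,s["width"],s["finger_force"],r.as_matrix().round(3).tolist())
q=shot("scene")
b=cv2.resize(q["pixels"][205:265,115:215],None,fx=7,fy=7,interpolation=cv2.INTER_CUBIC)
cv2.imwrite("pics/c5.png",b[:,:,::-1])
```

```text
[ 0.46466307 -0.15663719  0.01690852] 0.5065738830712209 81.6427702177316 [[-0.071, 0.997, 0.001], [0.997, 0.071, -0.0], [-0.0, 0.001, -1.0]]
```

View pics/c5.png

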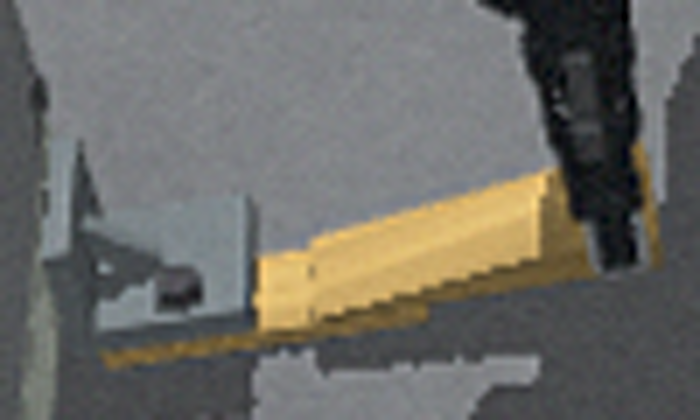

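The crop shows the wedge lined up with the packer, its toe about 20 mm outside the foot edge and a few mm above the packer. I'll lower it, shift it 3 mm in -x and slide it in.

Request:
jog_arm:
  plan:
    - {"travel":[0,-0.005,0.0035],"dr":[0,0,0],"claw":-0.3}
    - {"travel":[0,0,0.0035],"dr":[0,0,0],"claw":-0.3}
    - {"travel":[0,0,0],"dr":[0,0,0],"claw":-0.3}
    - {"travel":[-0.02,0,0],"dr":[0,0,0],"claw":-0.3}
    - {"travel":[-0.02,0,0],"dr":[0,0,0],"claw":-0.3}
    - {"travel":[-0.02,0,0],"dr":[0,0,0],"claw":-0.3}
    - {"travel":[-0.02,0,0],"dr":[0,0,0],"claw":-0.3}
    - {"travel":[-0.02,0,0],"dr":[0,0,0],"claw":-0.3}
    - {"travel":[0,0,0],"dr":[0,0,0],"claw":-0.3}
    - {"travel":[0,0,0],"dr":[0,0,0],"claw":-0.3}

```text
t: 22.35
eef_pos: [0.4655, -0.2167, 0.0121]
tcp_rot: [-0.0, 0.682, 0.732, 0.0]
contact_force: [0.2, 0.6, -0.1]
width: 0.507
finger_force: 81.6
```

Request:
jog_arm:
  plan:
    - {"travel":[0,0,0.0017],"dr":[0,0,0],"claw":-0.3}
    - {"travel":[0,0,0.0013],"dr":[0,0,0],"claw":-0.3}
    - {"travel":[0,0,0],"dr":[0,0,0],"claw":-0.3}
    - {"travel":[0,0,0],"dr":[0,0,0],"claw":-0.3}
    - {"travel":[-0.005,0,0],"dr":[0,0,0],"claw":-0.3}
    - {"travel":[-0.005,0,0],"dr":[0,0,0],"claw":-0.3}
    - {"travel":[0,0,0],"dr":[0,0,0],"claw":-0.3}
    - {"travel":[0,0,0],"dr":[0,0,0],"claw":-0.3}
    - {"travel":[0,0,0],"dr":[0,0,0],"claw":-0.3}
    - {"travel":[0,0,0],"dr":[0,0,0],"claw":-0.3}

```text
t: 23.6
eef_pos: [0.4664, -0.223, 0.0107]
tcp_rot: [0.0, 0.682, 0.732, 0.0]
contact_force: [0.8, -0.4, 5.1]
width: 0.506
finger_force: 82.2
```

Request:
jog_arm:
  plan:
    - {"travel":[-0.004,0,0],"dr":[0,0,0],"claw":-0.3}
    - {"travel":[-0.004,0,0],"dr":[0,0,0],"claw":-0.3}
    - {"travel":[-0.004,0,0],"dr":[0,0,0],"claw":-0.3}
    - {"travel":[0,0,0],"dr":[0,0,0],"claw":-0.3}
    - {"travel":[0,0,0],"dr":[0,0,0],"claw":-0.3}
    - {"travel":[0,0,0],"dr":[0,0,0],"claw":-0.3}
    - {"travel":[0,0,0],"dr":[0,0,0],"claw":-0.3}
    - {"travel":[0,0,0],"dr":[0,0,0],"claw":-0.3}
    - {"travel":[0,0,0],"dr":[0,0,0],"claw":-0.3}
    - {"travel":[0,0,0],"dr":[0,0,0],"claw":-0.3}
  grip_force: 110

```text
t: 24.85
eef_pos: [0.4669, -0.2299, 0.0108]
tcp_rot: [0.0, 0.682, 0.732, 0.0]
contact_force: [-0.4, 4.1, 9.0]
width: 0.503
finger_force: 110.3
```

Request:
jog_arm:
  plan:
    - {"travel":[-0.003,0,0],"dr":[0,0,0],"claw":-0.3}
    - {"travel":[-0.003,0,0],"dr":[0,0,0],"claw":-0.3}
    - {"travel":[-0.002,0,0],"dr":[0,0,0],"claw":-0.3}
    - {"travel":[0,0,0],"dr":[0,0,0],"claw":-0.3}
    - {"travel":[0,0,0],"dr":[0,0,0],"claw":-0.3}
    - {"travel":[0,0,0],"dr":[0,0,0],"claw":-0.3}
    - {"travel":[0,0,0],"dr":[0,0,0],"claw":-0.3}
    - {"travel":[0,0,0],"dr":[0,0,0],"claw":-0.3}
    - {"travel":[0,0,0],"dr":[0,0,0],"claw":-0.3}
    - {"travel":[0,0,0],"dr":[0,0,0],"claw":-0.3}

```text
t: 26.1
eef_pos: [0.4672, -0.2345, 0.0108]
tcp_rot: [0.0, 0.682, 0.732, 0.0]
contact_force: [-1.1, 6.4, 10.5]
width: 0.501
finger_force: 110.3
```

Run:
```python
from h import *
p,r=pose();s=bot.state();print(p,s["contact_force"])
q=shot("scene")
b=cv2.resize(q["pixels"][205:265,115:215],None,fx=7,fy=7,interpolation=cv2.INTER_CUBIC)
cv2.imwrite("pics/c6.png",b[:,:,::-1])
```

```text
[ 0.46721939 -0.23446376  0.01084898] [-1.06304093  6.43308064 10.50206312]
```

View pics/c6.png

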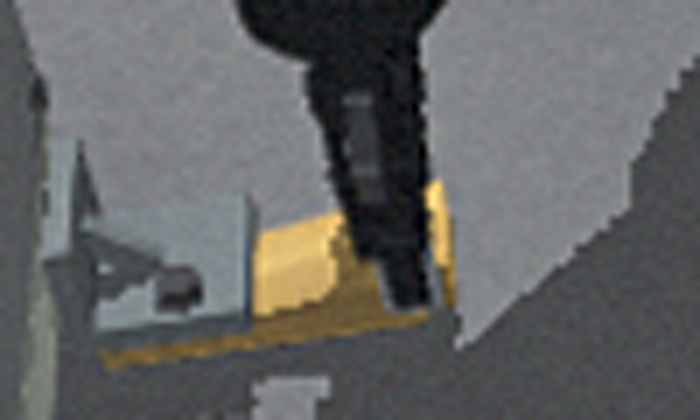

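The crop shows the wedge about 57 mm in under the foot and lying on the packer, which hasn't moved. The force is starting to build, so I'll keep pushing.

Request:
jog_arm:
  plan:
    - {"travel":[-0.003,0,0],"dr":[0,0,0],"claw":-0.3}
    - {"travel":[-0.003,0,0],"dr":[0,0,0],"claw":-0.3}
    - {"travel":[-0.002,0,0],"dr":[0,0,0],"claw":-0.3}
    - {"travel":[0,0,0],"dr":[0,0,0],"claw":-0.3}
    - {"travel":[0,0,0],"dr":[0,0,0],"claw":-0.3}
    - {"travel":[0,0,0],"dr":[0,0,0],"claw":-0.3}
    - {"travel":[0,0,0],"dr":[0,0,0],"claw":-0.3}
    - {"travel":[0,0,0],"dr":[0,0,0],"claw":-0.3}
    - {"travel":[0,0,0],"dr":[0,0,0],"claw":-0.3}
    - {"travel":[0,0,0],"dr":[0,0,0],"claw":-0.3}

```text
t: 27.4
eef_pos: [0.4674, -0.236, 0.0108]
tcp_rot: [-0.003, 0.682, 0.732, 0.002]
contact_force: [-5.1, 39.9, 24.5]
width: 0.502
finger_force: 111.8
```

It bound at about 58 mm in with 40 N. I'll hold briefly and check that it is steady before handing in.

Request:
jog_arm:
  plan:
    - {"travel":[0,0,0],"dr":[0,0,0],"claw":-0.3}
    - {"travel":[0,0,0],"dr":[0,0,0],"claw":-0.3}
    - {"travel":[0,0,0],"dr":[0,0,0],"claw":-0.3}
    - {"travel":[0,0,0],"dr":[0,0,0],"claw":-0.3}
    - {"travel":[0,0,0],"dr":[0,0,0],"claw":-0.3}
    - {"travel":[0,0,0],"dr":[0,0,0],"claw":-0.3}
    - {"travel":[0,0,0],"dr":[0,0,0],"claw":-0.3}
    - {"travel":[0,0,0],"dr":[0,0,0],"claw":-0.3}
    - {"travel":[0,0,0],"dr":[0,0,0],"claw":-0.3}
    - {"travel":[0,0,0],"dr":[0,0,0],"claw":-0.3}

```text
t: 28.65
eef_pos: [0.4674, -0.236, 0.0108]
tcp_rot: [-0.003, 0.682, 0.732, 0.002]
contact_force: [-4.3, 40.2, 24.6]
width: 0.505
finger_force: 111.8
```

Run:
```python
from h import *
q=shot("scene")
b=cv2.resize(q["pixels"][205:265,115:215],None,fx=7,fy=7,interpolation=cv2.INTER_CUBIC)
cv2.imwrite("pics/c7.png",b[:,:,::-1])
```

```text
(no output)
```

View pics/c7.png

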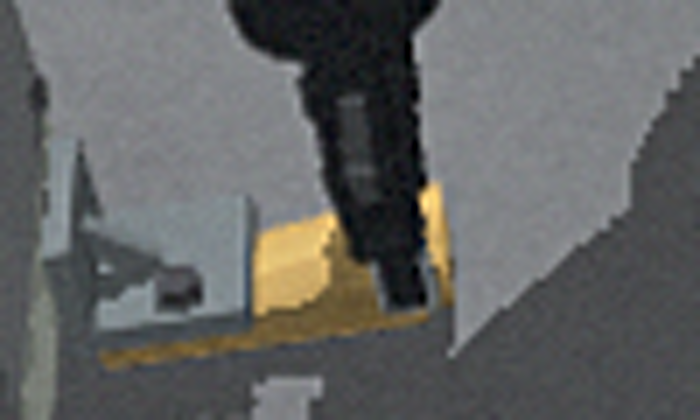

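The crop shows wedge and packer steady under the foot. The push holds at 40 N with no creep, so I'm handing in.

```bash
python3 -c "
from rig import bot
print(bot.finish_job())"
```

```text
the job is handed in; nothing more can be done
None
```

I handed the job in: one packer lies flat about 57 mm in under the foot, and the wedge bound on top of it at about 58 mm in. The arm is still gripping it and pushing at a steady 40 N, and the other three packers were left where they lay on the bench.

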